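Load the resonator cans into the filter box

TASK

First turn the quarter-turn handle on the filter box fully over to bypass (along the box), before any plug comes out or any can goes in. Then pull out every grey dust plug and put it in the plywood tray, and stand each aluminium resonator can, knob up and fully home, in the socket that matches its diameter (the snuggest one it fits). When all that is done turn the handle fully back across the box, and leave the other things on the desk where they are.

Things in the scene. Friction and masses are not known exactly. Their poses are not given: they have to be found in the camera images.
- box: filter box, bolted down: 90 mm deep (its x), 326 mm long (its y), 48 mm high. Origin on the table 35 mm to the -y side of the middle of its length (its y runs from -128 to +198 mm). Bare aluminium from y -128 to +128 with four round sockets in a row along y, each 40 mm deep, 2 mm wider than its can, growing in size towards +y; a grey end block beyond them (y 128 to 198) carries the quarter-turn handle.
- handle (a joint): quarter-turn bypass handle on the grey end block, upright hinge. 0 = in circuit: handle across the box, pointing to the box's -x side (closed stop). 1.57 = bypass: handle along the box, pointing away from the sockets to +y (other stop). Going up it turns clockwise seen from above. Stays where it is left; friction 0.12 N m.
- handle_hinge (a point): point on the handle's upright hinge axis, on top of the end block (48 mm above the table)
- handle_knob (a point): centre of the upright black round grip at the end of the handle, 18 mm diameter, 75 mm from the hinge axis. The grip rises 36 mm above the handle's flat bar (bar top at 68 mm above the table, grip top at 106 mm); this point is 87 mm above the table.
- tray: loose plywood tray, open on top, 200 mm (x) by 150 mm (y) outside, 35 mm high, 5 mm walls and floor. Origin at the centre of its underside.
- socket34 (a point): centre of the mouth of the socket for the 34 mm can: hole 36 mm wide, 40 mm deep, mouth 48 mm above the table, at y = -99 mm on the box
- socket42 (a point): centre of the mouth of the socket for the 42 mm can: hole 44 mm wide, 40 mm deep, mouth 48 mm above the table, at y = -45 mm on the box
- socket50 (a point): centre of the mouth of the socket for the 50 mm can: hole 52 mm wide, 40 mm deep, mouth 48 mm above the table, at y = 17 mm on the box
- socket58 (a point): centre of the mouth of the socket for the 58 mm can: hole 60 mm wide, 40 mm deep, mouth 48 mm above the table, at y = 87 mm on the box
- can34_c (a point): centre (47 mm up) of the 34 mm resonator can: a bare aluminium cylinder of 34 mm diameter, 60 mm high, weighted at the bottom (0.17 to 0.5 kg), bottom edge bevelled 3 mm, with a black round knob 24 mm in diameter and 34 mm high on top; 94 mm in all, z up its axis. Stands loose on the table. May be absent.
- can42_c (a point): centre (47 mm up) of the 42 mm resonator can: a bare aluminium cylinder of 42 mm diameter, 60 mm high, weighted at the bottom (0.17 to 0.5 kg), bottom edge bevelled 3 mm, with a black round knob 24 mm in diameter and 34 mm high on top; 94 mm in all, z up its axis. Stands loose on the table. May be absent.
- can50_c (a point): centre (47 mm up) of the 50 mm resonator can: a bare aluminium cylinder of 50 mm diameter, 60 mm high, weighted at the bottom (0.17 to 0.5 kg), bottom edge bevelled 3 mm, with a black round knob 24 mm in diameter and 34 mm high on top; 94 mm in all, z up its axis. Stands loose on the table. May be absent.
- can58_c (a point): centre (47 mm up) of the 58 mm resonator can: a bare aluminium cylinder of 58 mm diameter, 60 mm high, weighted at the bottom (0.17 to 0.5 kg), bottom edge bevelled 3 mm, with a black round knob 24 mm in diameter and 34 mm high on top; 94 mm in all, z up its axis. Stands loose on the table. May be absent.
- cap34_c (a point): centre (30 mm up) of a grey dust plug that sits in the 34 mm can's socket at the start: stem 32 mm diameter, 20 mm long, a flange 44 mm diameter and 6 mm thick on it, then a round grey knob 22 mm in diameter, 34 mm high; 60 mm in all, z up its axis. Plugged in, this point is 58 mm above the table. May be absent.
- cap42_c (a point): centre (30 mm up) of a grey dust plug that sits in the 42 mm can's socket at the start: stem 40 mm diameter, 20 mm long, a flange 52 mm diameter and 6 mm thick on it, then a round grey knob 22 mm in diameter, 34 mm high; 60 mm in all, z up its axis. Plugged in, this point is 58 mm above the table. May be absent.
- cap50_c (a point): centre (30 mm up) of a grey dust plug that sits in the 50 mm can's socket at the start: stem 48 mm diameter, 20 mm long, a flange 60 mm diameter and 6 mm thick on it, then a round grey knob 22 mm in diameter, 34 mm high; 60 mm in all, z up its axis. Plugged in, this point is 58 mm above the table. May be absent.
- cap58_c (a point): centre (30 mm up) of a grey dust plug that sits in the 58 mm can's socket at the start: stem 56 mm diameter, 20 mm long, a flange 68 mm diameter and 6 mm thick on it, then a round grey knob 22 mm in diameter, 34 mm high; 60 mm in all, z up its axis. Plugged in, this point is 58 mm above the table. May be absent.
- tin: round white tin, 68 mm diameter, 24 mm high, not part of the job
- phone: black phone lying flat, 145 x 70 x 9 mm, not part of the job
- trackball: grey trackball, 120 x 70 x 46 mm, not part of the job
- driver: screwdriver 180 mm long, not part of the job
- mic: black hand microphone, 100 x 55 x 32 mm, not part of the job
Mind the look-alikes: they are no part of the job. Leave any blue or yellow look-alike of the part that bears can34_c alone.

How it is judged:
By the outcome, as a careful person would: the job done as asked, in the order asked, and still so for the second after the job is handed in, with the robot touching nothing.
Of can34, can42, can50, can58 only 3 to 4 are there at a start; the rules pass over those that are not, and their reading is None.
Of cap34, cap42, cap50, cap58 only 1 to 2 are there at a start; the rules pass over those that are not, and their reading is None.
At some moment in a run one of can42, can50, can58, tray may be knocked a few centimetres aside while the robot is not near it.
It also fails if it takes over 210 s, if anything falls off the work surface, if the arm or the gripper's body presses on something with over 40 N, if the wrist force passes 120 N, or if a joint passes its speed limit or range.

ROBOT

A 6-joint arm with a two-finger parallel gripper is mounted at the origin on the work surface. World frame = base frame: x ahead of the robot, y to its left, z up, the work surface at z = 0. Lengths are in m, angles in rad, forces in N, time in s.
With the tool pointing down it reaches from about 0.25 to 0.775 m from the base axis. Payload 4 kg.
Tool frame: the origin (TCP) lies midway between the tips of the shut fingers; the grasp point (between the pads) lies grip_point_offset behind it (grip_point_offset is the distance from the TCP to the grasp point, in m); z points along the fingers, y is the line along which they close (so a half turn about z gives the same grasp; the last joint's range is limited). The gripper opens to 94 mm and grips with 3 to 60 N. Pads are 16 mm wide; open, the fingers measure 119 mm over their backs; the gripper's body (75 mm by 177 mm) begins 78 mm behind the grasp point.
Start: joints at [1.192, 0.087, 1.371, -0, 1.684, -0.103], TCP at [0.15, 0.529, 0.206] pointing down, gripper open.
Joint ranges: [-3.1, 3.1], [-0.76, 2.03], [0.27, 2.55], [-1.08, 4.22], [0.17, 2.65], [-2.57, 2.57]. Speed limits (rad/s): [2.79, 2.79, 3.14, 3.14, 3.14, 3.14].

INTERFACE

Orientations are given as [roll, pitch, yaw] about the fixed x, y, z axes, in that order (R = Rz(yaw) Ry(pitch) Rx(roll)).
In Python, from bench import * gives the robot as it stands. The module is installed in compiled form; this text tells all that it offers.
- The arm moves only by the tool apply_moves, never from a script. Its argument "commands" is a list of rows, each a list of 7 numbers: the turn, a rotation vector about the world's x, y, z in rad, then the shift along the world's x, y, z in m, then the opening in per cent of the stroke, from 0 (shut) to 100 (fully open). In form: [[ax, ay, az, x, y, z, jaw], ...]. A call has exactly 5 rows; each row is the pose to reach, as a shift and turn from the pose commanded when the call began; what a row does not reach only later rows make up. A row lasts 1/10 s, in which the tool goes at most 50 mm and 8.59 degrees, less where a joint would pass 70% of its speed; a pose out of reach is approached as far as the arm can. A call with a gripper value outside its range is refused whole. The fingers move at their own pace and stop on an object; the grip force is fixed at half the most. Time passes only in rows, so rows that repeat a pose let the fingers close, or fill a call up. It gives the time, the measured TCP pose, the force, the opening and the grip force at its end, in the units of the state.
- get_obs(): the state, without advancing time (a new reading comes with each control period).
- snapshot(name): name is "scene" or "top"; returns a dict with "pixels" (400x640x3 uint8, red, green, blue), "vertical_fov" (degrees; the focal length in pixels is half the picture's height over the tangent of half this angle, whatever the lens; pixels are square), "cx", "cy" (the principal point, pixels), "rvec" (rotation vector, rad) and "tvec" (3), from world to camera coordinates, as OpenCV has them. Camera axes: x right, y down, z forward; pixel columns grow to the right and rows downward; lengths in m; the calibration is good to about 2 mm. A picture is of the moment at which its call begins. There is no depth.
- close_job(): hands the job in; it is judged then, once.
Trained networks look in the newest picture that a camera, given by its name, has taken for a name from the list of things; names that differ only in an ending like _2 or _b are one class to them, and where a whole thing is asked for, a point or a joint stands for the part that bears it (a point fixed in the world has none). Each returns a list of dicts, best first, with "score" (0 to 1); they miss things now and then, are a little off and sometimes report something else, mostly with a low value. They report only what shows in the picture. A call takes as long as a camera call. They do not tell look-alikes from the thing itself.
- masks_of(camera, query): "mask" (400x640 bool, what is visible of it) and "extent" ([left, top, right, bottom] in pixels, round what is visible of it).
- place_of(camera, query): "pixel" ([column, row] in pixels: a listed point, or the origin of a listed thing).
The state is a dict: "time": time; "joint_positions": joint angles; "qvel": joint speeds; "joint_torque": joint torques, N m; "tool_pos": TCP position; "ee_rot": TCP orientation; "wrist_force": force on the tool from outside, world axes, zero at the start; "wrist_torque": the same for the moment, N m; "width": finger opening in m; "finger_force": force on a finger pad.
Only numpy, scipy, OpenCV 4.12 (cv2) and the standard library are available. Lean on these libraries where they do the work, as an engineer would, in place of code of your own. Each camera call takes 0.05 s, during which the arm holds its last target. There are 200 camera calls.

## Working session

There is one attempt and no reset: what is moved stays moved. The work goes in short steps, Python scripts to look and compute and a tool call to move; the robot and the scene stay as the last step left them, time stands still between calls to the robot, and variables do not carry over. Pictures are saved under pics/ and viewed, at most 14 in all, crops included, and the job is handed in when it is done.

Besides the shell and the picture viewer there is one more tool, called after "Emit:" by a JSON object that holds its "method" and its "body", one argument or row to a line. apply_moves: Moves the arm, as the interface text tells. Its arguments: {"type":"object","properties":{"commands":{"type":"array"}},"required":["commands"]}

```bash
mkdir -p pics
cat > h.py <<'E'
from bench import *
import numpy as np, cv2
def cam(n):
    s=snapshot(n); f=200/np.tan(np.radians(s["vertical_fov"])/2)
    K=np.array([[f,0,s["cx"]],[0,f,s["cy"]],[0,0,1]]); R=cv2.Rodrigues(np.array(s["rvec"],float))[0]
    return s,K,R,np.array(s["tvec"],float).ravel()
def ray(c,px,z):
    s,K,R,t=c; d=R.T@np.linalg.inv(K)@np.array([px[0],px[1],1.]); o=-R.T@t
    return o+d*(z-o[2])/d[2]
def proj(c,P):
    s,K,R,t=c; return cv2.projectPoints(np.array(P,float).reshape(-1,3),R,t,K,None)[0].reshape(-1,2)
def save(c,name,crop=None,k=1):
    im=c[0]["pixels"][:,:,::-1]
    if crop: x0,y0,x1,y1=crop; im=im[y0:y1,x0:x1]
    cv2.imwrite("pics/"+name,cv2.resize(im,None,fx=k,fy=k,interpolation=cv2.INTER_CUBIC))
def pt(camn,c,q,z,n=3):
    for d in place_of(camn,q)[:n]:
        print(camn,q,round(d["score"],2),np.round(d["pixel"],1),np.round(ray(c,d["pixel"],z),4))
E
python3 - <<'E'
from h import *
Z=dict(box=0,handle_hinge=.048,handle_knob=.087,tray=0,socket34=.048,socket42=.048,socket50=.048,socket58=.048,can34_c=.047,can42_c=.047,can50_c=.047,can58_c=.047,cap34_c=.058,cap42_c=.058,cap50_c=.058,cap58_c=.058,)
for n in("top","scene"):
    c=cam(n); save(c,n+"0.png"); print(n,c[0]["vertical_fov"],c[0]["cx"],c[0]["cy"],-c[2].T@c[3])
    for q,z in Z.items(): pt(n,c,q,z)
print(get_obs())
E
```

```text
top 45.420630522865906 324.06675584207574 192.1594525991641 [ 0.24081288 -0.04892655  1.32076012]
top box 0.64 [304.  160.1] [0.6256 0.0007 0.    ]
top handle_hinge 0.82 [249.6 160.9] [0.6142 0.1495 0.048 ]
top handle_hinge 0.53 [178.1 142.1] [0.6752 0.3493 0.048 ]
top handle_knob 0.79 [240.7 183.7] [0.5407 0.1669 0.087 ]
top tray 0.74 [167.6 207.9] [0.4984 0.3872 0.    ]
top tray 0.36 [245.5 159.6] [0.6326 0.1687 0.    ]
top socket34 0.91 [273.9 160.2] [0.6141 0.0822 0.048 ]
top socket34 0.71 [300.  155.9] [0.6241 0.0097 0.048 ]
top socket34 0.58 [321.4 154.9] [ 0.6251 -0.0497  0.048 ]
top socket42 0.91 [273.9 160.2] [0.6141 0.0822 0.048 ]
top socket42 0.71 [300.  155.9] [0.6241 0.0097 0.048 ]
top socket42 0.58 [321.4 154.9] [ 0.6251 -0.0497  0.048 ]
top socket50 0.91 [273.9 160.2] [0.6141 0.0822 0.048 ]
top socket50 0.71 [300.  155.9] [0.6241 0.0097 0.048 ]
top socket50 0.58 [321.4 154.9] [ 0.6251 -0.0497  0.048 ]
top socket58 0.91 [273.9 160.2] [0.6141 0.0822 0.048 ]
top socket58 0.71 [300.  155.9] [0.6241 0.0097 0.048 ]
top socket58 0.58 [321.4 154.9] [ 0.6251 -0.0497  0.048 ]
to
[... 2249 characters left out ...]
, 'joint_positions': array([ 1.19186957e+00,  8.72074441e-02,  1.37066884e+00, -2.31156150e-05,
        1.68358385e+00, -1.03099265e-01]), 'qvel': array([-7.31486258e-04, -8.38359585e-05,  1.99268281e-03, -2.57149281e-03,
        1.60424350e-03,  1.17234790e-03]), 'joint_torque': array([-3.37426752e-05, -3.40037084e+01, -3.02586544e+01,  7.17683975e-02,
        2.38033338e-02, -2.24586523e-05]), 'tool_pos': array([0.14981397, 0.52924025, 0.20551763]), 'ee_rot': array([3.14146320e+00, 3.64852422e-05, 2.86576256e+00]), 'wrist_force': array([ 0.19729701, -1.17437554,  0.03867754]), 'wrist_torque': array([-0.02109609, -0.04304286, -0.01716295]), 'finger_force': 0.0, 'width': 0.09364172255016251}
```

View pics/top0.png

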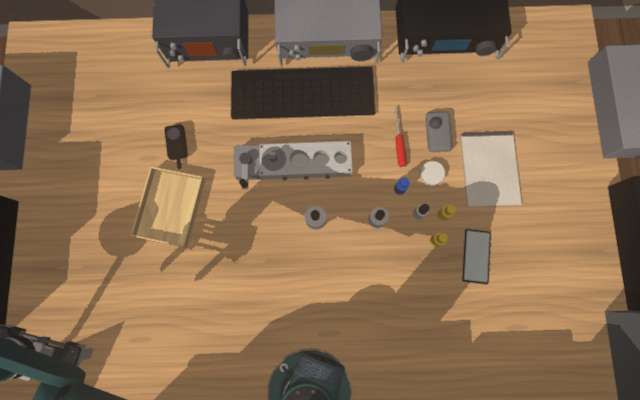

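View pics/scene0.png

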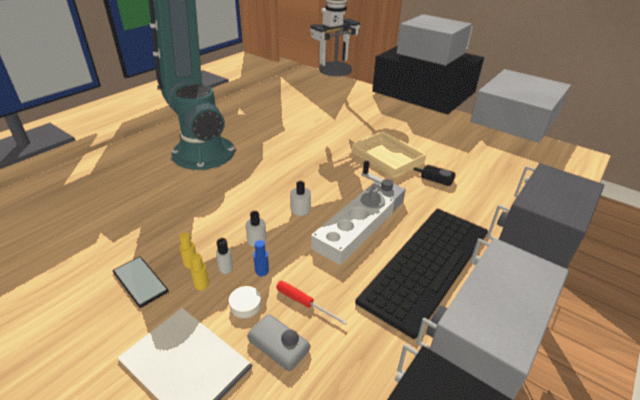

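Top view: the box runs from about (236,160) to (352,160), with the handle knob at (243,183) and the end block on the left. A plug appears to be in the 58 socket (273,157). Candidates for can34: aluminium (422,211), blue (402,186), yellow (447,211) and yellow (440,239). The aluminium one is the right choice. I'll check it in a crop.

Run:
```python
from h import *
c=cam("top"); t=c[0]["pixels"][:,:,::-1]
c2=cam("scene"); s=c2[0]["pixels"][:,:,::-1]
r=lambda a,k:cv2.resize(a,None,fx=k,fy=k,interpolation=cv2.INTER_CUBIC)
A=r(t[135:195,225:360],5.5)[:300]; B=r(t[190:235,290:460],4.7)
C=r(s[150:270,200:420],3.6)
W=800
pad=lambda a:np.hstack([a,np.zeros((a.shape[0],max(0,W-a.shape[1]),3),np.uint8)])[:,:W]
cv2.imwrite("pics/a.png",np.vstack([pad(A),pad(B)])); cv2.imwrite("pics/b.png",C)
print(A.shape,B.shape)
```

```text
(300, 742, 3) (212, 799, 3)
```

View pics/a.png

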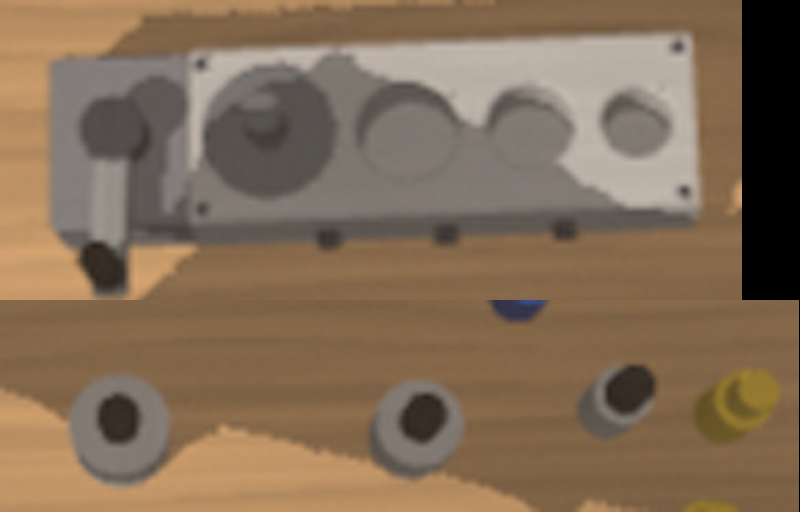

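View pics/b.png

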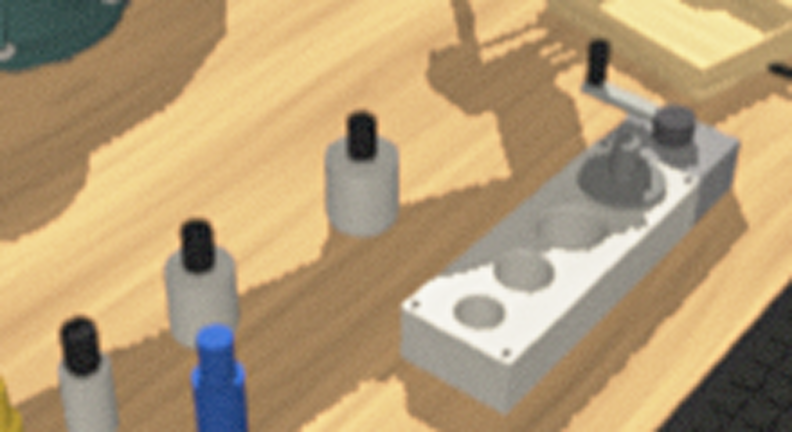

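Top crop: a plug sits only in the 58 socket (about (273,158)). The aluminium cans are 21 px wide (can58), 19 px (can50) and 12 px (can34, at (422,211)), so can42 is absent. The scene crop agrees, with the blue can as a neighbour. Next I'll fit the poses from both cameras.

```bash
cat >> h.py <<'E'
from scipy.optimize import least_squares
def ring(x,y,r,z): a=np.linspace(0,2*np.pi,40); return np.c_[x+r*np.cos(a),y+r*np.sin(a),0*a+z]
def sil(c,x,y,parts):
    m=np.zeros((400*4,640*4),np.uint8)
    for r,z0,z1 in parts:
        p=proj(c,np.vstack([ring(x,y,r,z0),ring(x,y,r,z1)]))
        cv2.fillConvexPoly(m,cv2.convexHull(np.round((p+.5)*4-.5).astype(np.int32)),1)
    return m
def cen(m): v,u=np.nonzero(m); return np.array([u.mean(),v.mean()])
def fitcyl(cams,masks,parts,x0):
    def f(p):
        return np.concatenate([(cen(sil(c,p[0],p[1],parts))+.5)/4-.5-cen(m) for c,m in zip(cams,masks)])
    r=least_squares(f,x0,diff_step=0.01,method="lm"); a=[(sil(c,*r.x,parts).sum()/16,m.sum()) for c,m in zip(cams,masks)]
    return r.x,r.fun,a
def canparts(d): return [(d/2,0.003,.06),(.012,.06,.094)]
def findcan(cams,d,x0,q):
    ms=[];
    for n,c in cams.items():
        u=proj(c,[x0[0],x0[1],.047])[0]
        L=masks_of(n,q); L=[l for l in L if np.linalg.norm(cen(l["mask"])-u)<12]
        if not L: print(q,n,"none"); continue
        ms.append((c,L[0]["mask"]))
    x,fun,a=fitcyl([m[0] for m in ms],[m[1] for m in ms],canparts(d),x0)
    print(q,np.round(x,4),"res",np.round(fun,2),"area",np.round(a)); return x
E
python3 - <<'E'
from h import *
cams={n:cam(n) for n in("top","scene")}
for q,d,x0 in(("can58_c",.058,(.447,-.024)),("can50_c",.05,(.448,-.199)),("can34_c",.034,(.46,-.325))):
    for q2 in (q,): findcan(cams,d,x0,q2)
cv=lambda u,v,k,x,y:((u+.5)/k-.5+x,(v+.5)/k-.5+y)
T=[((-.045,-.128),(697,212)),((.045,-.128),(690,35)),((.045,.128),(188,53))]
S=[((.045,-.128),(505,362)),((-.045,-.128),(402,305)),((.045,.198),(738,145))]
def f(p,pr=0):
    o=[]
    for (L,n,k,x,y) in((T,"top",5.5,225,135),(S,"scene",3.6,200,150)):
        for (a,b),(u,v) in L:
            w=[p[0]+a*np.cos(p[2])-b*np.sin(p[2]),p[1]+a*np.sin(p[2])+b*np.cos(p[2]),.048]
            o.append(proj(cams[n],w)[0]-cv(u,v,k,x,y))
    return np.concatenate(o)
r=least_squares(f,[.616,0,0]);print(r.x,np.round(r.fun.reshape(-1,2),2))
p=r.x
g=lambda a,b:np.round([p[0]+a*np.cos(p[2])-b*np.sin(p[2]),p[1]+a*np.sin(p[2])+b*np.cos(p[2])],4)
for s,b in((34,-.099),(42,-.045),(50,.017),(58,.087)): print(s,g(0,b),[np.round(proj(cams[n],[*g(0,b),.048])[0],1) for n in cams])
for n in cams:
    for q,z in(("handle_hinge",.048),("handle_knob",.087),("tray",0)): pt(n,cams[n],q,z,1)
E
```

```text
can58_c [ 0.4511 -0.0274] res [-0.24  0.28  0.07  0.48] area [[432. 394.]
 [606. 598.]]
can50_c [ 0.4453 -0.1976] res [-0.55  0.6   0.06  1.16] area [[342. 324.]
 [618. 516.]]
can34_c [ 0.4595 -0.3164] res [-0.37 -0.03 -0.25  0.25] area [[208. 169.]
 [493. 464.]]
[ 0.61683044 -0.0039638   0.00125405] [[ 0.59 -0.65]
 [ 0.41  0.33]
 [-0.05  0.01]
 [ 0.25  0.09]
 [-0.82 -0.25]
 [ 1.1  -1.79]]
34 [ 0.617 -0.103] [array([340.7, 157.1]), array([332.1, 235.8])]
42 [ 0.6169 -0.049 ] [array([321.3, 157.7]), array([344.6, 224.6])]
50 [0.6168 0.013 ] [array([298.9, 158.5]), array([357.9, 212.7])]
58 [0.6167 0.083 ] [array([273.6, 159.3]), array([371.9, 200.3])]
top handle_hinge 0.85 [246.6 160.2] [0.6165 0.1578 0.048 ]
top handle_knob 0.59 [241.9 183. ] [0.5425 0.1637 0.087 ]
top tray 0.86 [172.1 205.4] [0.5052 0.3749 0.    ]
scene handle_hinge 0.95 [385.3 188.3] [0.6165 0.1557 0.048 ]
scene handle_knob 0.66 [362.2 164.5] [0.5271 0.166  0.087 ]
scene tray 0.92 [389.  156.1] [0.5002 0.3899 0.    ]
```

```bash
python3 -c "
from bench import *
print(grip_point_offset)"
```

```text
0.0188
```

Emit:
{"method": "apply_moves", "body": {
  "commands": [
    [0, 0, 0.1, 0.045, -0.04, 0, 100],
    [0, 0, 0.2, 0.09, -0.08, 0, 80],
    [0, 0, 0.276, 0.135, -0.125, 0, 60],
    [0, 0, 0.276, 0.18, -0.165, 0, 60],
    [0, 0, 0.276, 0.22, -0.205, 0, 60]
  ]
}}

```text
time: 3.0
tool_pos: [0.3343, 0.358, 0.2057]
ee_rot: [3.141, 0.001, -3.141]
wrist_force: [0.8, 1.2, 0.3]
width: 0.0651
finger_force: 0.0
```

Emit:
{"method": "apply_moves", "body": {
  "commands": [
    [0, 0, 0, 0.04, -0.04, 0, 60],
    [0, 0, 0, 0.08, -0.08, 0, 60],
    [0, 0, 0, 0.12, -0.12, 0, 60],
    [0, 0, 0, 0.172, -0.163, 0, 60],
    [0, 0, 0, 0.172, -0.163, 0, 60]
  ]
}}

```text
time: 3.5
tool_pos: [0.5071, 0.194, 0.2056]
ee_rot: [-3.141, 0.001, 3.14]
wrist_force: [0.1, -0.7, 0.5]
width: 0.0564
finger_force: 0.0
```

Emit:
{"method": "apply_moves", "body": {
  "commands": [
    [0, 0, 0, 0.035, -0.033, 0, 60],
    [0, 0, 0, 0.035, -0.033, -0.045, 60],
    [0, 0, 0, 0.035, -0.033, -0.085, 60],
    [0, 0, 0, 0.035, -0.033, -0.085, 60],
    [0, 0, 0, 0.035, -0.033, -0.085, 60]
  ]
}}

```text
time: 4.0
tool_pos: [0.5399, 0.1634, 0.1205]
ee_rot: [-3.141, -0.001, -3.141]
wrist_force: [-0.0, 0.1, 0.8]
width: 0.0565
finger_force: 0.0
```

Run:
```python
from h import *
c=cam("scene"); s=c[0]["pixels"][:,:,::-1]; d=cam("top"); t=d[0]["pixels"][:,:,::-1]
r=lambda a,k:cv2.resize(a,None,fx=k,fy=k,interpolation=cv2.INTER_CUBIC)
cv2.imwrite("pics/c.png",np.hstack([r(s[100:220,310:430],3.3),r(t[120:220,200:300],3.96)]))
```

```text
(no output)
```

View pics/c.png

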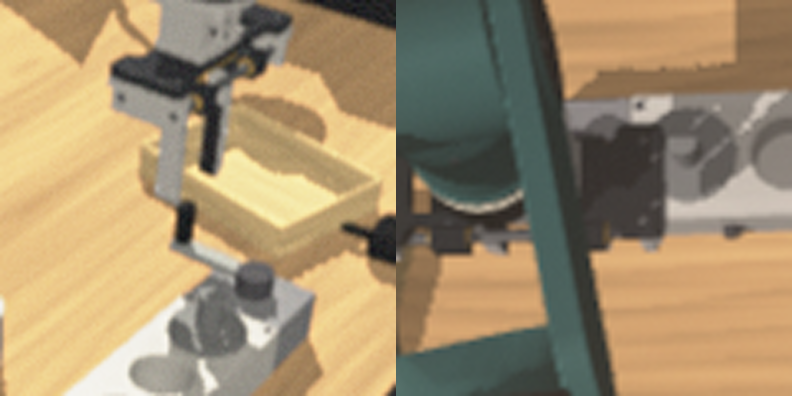

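Scene crop: the open fingers straddle the knob grip. The grip top is at about (367,163), so I'll check its position numerically.

Run:
```python
from h import *
c=cam("scene"); print(ray(c,(310+186/3.3,100+207/3.3),.104), proj(c,[[.54,.1634,.106],[.5418,.159,.106],[.5418,.159,.07]]))
```

```text
[0.54455804 0.15822064 0.104     ] [[366.05816761 160.85258607]
 [365.76235994 161.69465126]
 [364.62931315 172.14355745]]
```

Emit:
{"method": "apply_moves", "body": {
  "commands": [
    [0, 0, 0, 0.002, -0.004, -0.045, 60],
    [0, 0, 0, 0.002, -0.004, -0.046, 60],
    [0, 0, 0, 0.002, -0.004, -0.046, 0],
    [0, 0, 0, 0.002, -0.004, -0.046, 0],
    [0, 0, 0, 0.002, -0.004, -0.046, 0]
  ]
}}

```text
time: 4.65
tool_pos: [0.5437, 0.1599, 0.0771]
ee_rot: [3.141, 0.004, -3.141]
wrist_force: [0.2, -0.5, -0.9]
width: 0.0355
finger_force: 0.0
```

Emit:
{"method": "apply_moves", "body": {
  "commands": [
    [0, 0, 0, 0, 0, 0, 0],
    [0, 0, 0, 0, 0, 0, 0],
    [0, 0, 0, 0, 0, 0, 0],
    [0, 0, 0, 0, 0, 0, 0],
    [0, 0, 0, 0, 0, 0, 0]
  ]
}}

```text
time: 5.15
tool_pos: [0.5427, 0.1596, 0.0753]
ee_rot: [3.141, 0.001, -3.141]
wrist_force: [0.5, 0.9, 3.7]
width: 0.0174
finger_force: 30.0
```

Emit:
{"method": "apply_moves", "body": {
  "commands": [
    [0, 0, -0.14, 0.0007, 0.0105, 0, 0],
    [0, 0, -0.28, 0.0029, 0.0207, 0, 0],
    [0, 0, -0.42, 0.0065, 0.0306, 0, 0],
    [0, 0, -0.56, 0.0114, 0.0398, 0, 0],
    [0, 0, -0.7, 0.0176, 0.0483, 0, 0]
  ]
}}

```text
time: 5.65
tool_pos: [0.5608, 0.2072, 0.0753]
ee_rot: [3.142, 0.003, 2.436]
wrist_force: [2.2, -2.7, 3.4]
width: 0.0174
finger_force: 30.0
```

Emit:
{"method": "apply_moves", "body": {
  "commands": [
    [0, 0, -0.14, 0.0073, 0.0075, 0, 0],
    [0, 0, -0.28, 0.0156, 0.014, 0, 0],
    [0, 0, -0.42, 0.0247, 0.0192, 0, 0],
    [0, 0, -0.56, 0.0345, 0.0231, 0, 0],
    [0, 0, -0.7, 0.0447, 0.0256, 0, 0]
  ]
}}

```text
time: 6.15
tool_pos: [0.6053, 0.232, 0.0753]
ee_rot: [3.141, 0.003, 1.736]
wrist_force: [-0.6, -3.2, 4.5]
width: 0.0175
finger_force: 30.0
```

Emit:
{"method": "apply_moves", "body": {
  "commands": [
    [0, 0, -0.14, 0.0104, 0.0011, 0, 0],
    [0, 0, -0.171, 0.0127, 0.0011, 0, 0],
    [0, 0, -0.171, 0.0155, 0.0011, 0, 0],
    [0, 0, -0.171, 0.0165, 0.001, 0, 0],
    [0, 0, -0.171, 0.0165, 0.001, 0, 0]
  ]
}}

```text
time: 6.65
tool_pos: [0.6168, 0.2329, 0.0752]
ee_rot: [-3.132, 0.004, 1.571]
wrist_force: [-13.1, -4.6, 9.4]
width: 0.0173
finger_force: 30.1
```

Emit:
{"method": "apply_moves", "body": {
  "commands": [
    [0, 0, 0, -0.004, 0, 0, 50],
    [0, 0, 0, -0.004, 0, 0, 50],
    [0, 0, 0, -0.004, 0, 0, 50],
    [0, 0, 0, -0.004, 0, 0.045, 60],
    [0, 0, 0, -0.004, 0, 0.08, 60]
  ]
}}

```text
time: 7.15
tool_pos: [0.6167, 0.2342, 0.1542]
ee_rot: [-3.139, 0.001, 1.571]
wrist_force: [0.2, -0.7, 1.2]
width: 0.0539
finger_force: 0.0
```

Emit:
{"method": "apply_moves", "body": {
  "commands": [
    [0, 0, 0, 0, -0.045, 0, 60],
    [0, 0, 0, 0, -0.09, 0, 60],
    [0, 0, 0, 0, -0.135, 0, 60],
    [0, 0, 0, 0, -0.15, -0.03, 60],
    [0, 0, 0, 0, -0.15, -0.055, 60]
  ]
}}

```text
time: 7.65
tool_pos: [0.618, 0.0812, 0.0993]
ee_rot: [3.139, 0.001, 1.567]
wrist_force: [-0.1, 0.3, -1.2]
width: 0.0564
finger_force: 0.0
```

Run:
```python
from h import *
c=cam("scene"); s=c[0]["pixels"][:,:,::-1]
r=lambda a,k:cv2.resize(a,None,fx=k,fy=k,interpolation=cv2.INTER_CUBIC)
cv2.imwrite("pics/d.png",r(s[120:240,310:450],4))
pt("scene",c,"cap58_c",.058);pt("scene",c,"handle_knob",.087)
```

```text
scene cap58_c 0.65 [373.  197.6] [0.6188 0.0833 0.058 ]
scene handle_knob 0.43 [398.8 165.1] [0.6117 0.2323 0.087 ]
```

View pics/d.png

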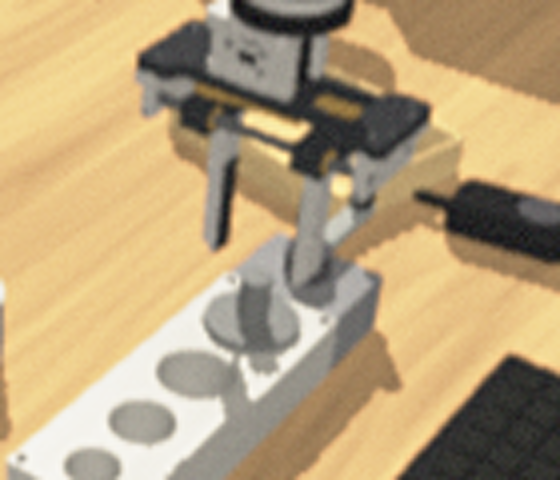

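Crop: the handle now points along the box. The plug knob at about (374,197) stands between the open fingers, so I'll descend and grip.

Emit:
{"method": "apply_moves", "body": {
  "commands": [
    [0, 0, 0, 0, 0.002, -0.038, 60],
    [0, 0, 0, 0, 0.002, -0.038, 60],
    [0, 0, 0, 0, 0.002, -0.038, 0],
    [0, 0, 0, 0, 0.002, -0.038, 0],
    [0, 0, 0, 0, 0.002, -0.038, 0]
  ]
}}

```text
time: 8.3
tool_pos: [0.6185, 0.0866, 0.064]
ee_rot: [3.138, -0.0, 1.571]
wrist_force: [0.1, 1.0, -0.8]
width: 0.0358
finger_force: 0.0
```

Emit:
{"method": "apply_moves", "body": {
  "commands": [
    [0, 0, 0, 0, 0, 0, 0],
    [0, 0, 0, 0, 0, 0, 0],
    [0, 0, 0, 0, 0, 0, 0],
    [0, 0, 0, 0, 0, 0.01, 0],
    [0, 0, 0, 0, 0, 0.02, 0]
  ]
}}

```text
time: 8.8
tool_pos: [0.6166, 0.0863, 0.0816]
ee_rot: [-3.14, 0.0, 1.571]
wrist_force: [0.2, 0.4, -0.8]
width: 0.0213
finger_force: 30.0
```

Emit:
{"method": "apply_moves", "body": {
  "commands": [
    [0, 0, 0, 0, 0, 0.02, 0],
    [0, 0, 0, 0, 0, 0.05, 0],
    [0, 0, 0, 0, 0, 0.09, 0],
    [0, 0, 0, 0, 0, 0.12, 0],
    [0, 0, 0, 0, 0, 0.12, 0]
  ]
}}

```text
time: 9.3
tool_pos: [0.6198, 0.0865, 0.209]
ee_rot: [3.129, -0.001, 1.571]
wrist_force: [0.3, -0.2, 0.2]
width: 0.0213
finger_force: 30.0
```

Emit:
{"method": "apply_moves", "body": {
  "commands": [
    [0, 0, 0, -0.018, 0.045, 0, 0],
    [0, 0, 0, -0.036, 0.09, 0, 0],
    [0, 0, 0, -0.054, 0.135, 0, 0],
    [0, 0, 0, -0.072, 0.18, 0, 0],
    [0, 0, 0, -0.08, 0.2, 0, 0]
  ]
}}

```text
time: 9.8
tool_pos: [0.5344, 0.2897, 0.2002]
ee_rot: [-3.139, -0.001, 1.575]
wrist_force: [1.0, -0.4, -0.0]
width: 0.0215
finger_force: 30.0
```

Run:
```python
from h import *
for n in("scene","top"):
    c=cam(n); pt(n,c,"tray",0,1)
    for m in masks_of(n,"tray")[:1]: print(m["score"],np.round(m["extent"]),ray(c,cen(m["mask"]),.02))
print(get_obs()["tool_pos"])
```

```text
scene tray 0.95 [386.7 157. ] [0.4971 0.3797 0.    ]
0.83 [351. 132. 427. 172.] [0.49758491 0.37886608 0.02      ]
0.86 [142. 179. 207. 201.] [0.54553466 0.3431697  0.02      ]
[0.53732082 0.28511874 0.20083508]
```

Emit:
{"method": "apply_moves", "body": {
  "commands": [
    [0, 0, 0, -0.018, 0.045, 0, 0],
    [0, 0, 0, -0.038, 0.096, 0, 0],
    [0, 0, 0, -0.038, 0.096, -0.04, 0],
    [0, 0, 0, -0.038, 0.096, -0.085, 0],
    [0, 0, 0, -0.038, 0.096, -0.12, 0]
  ]
}}

```text
time: 10.6
tool_pos: [0.499, 0.381, 0.0788]
ee_rot: [-3.14, 0.001, 1.57]
wrist_force: [-0.8, -1.3, -1.3]
width: 0.0216
finger_force: 30.0
```

Emit:
{"method": "apply_moves", "body": {
  "commands": [
    [0, 0, 0, 0, 0, -0.03, 0],
    [0, 0, 0, 0, 0, -0.038, 0],
    [0, 0, 0, 0, 0, -0.038, 0],
    [0, 0, 0, 0, 0, -0.038, 0],
    [0, 0, 0, 0, 0, -0.038, 60]
  ]
}}

```text
time: 11.1
tool_pos: [0.5006, 0.3826, 0.0454]
ee_rot: [3.138, -0.002, 1.57]
wrist_force: [-0.8, 0.5, 0.3]
width: 0.0264
finger_force: 0.0
```

Emit:
{"method": "apply_moves", "body": {
  "commands": [
    [0, 0, 0, 0, 0, 0, 60],
    [0, 0, 0, 0, 0, 0, 60],
    [0, 0, 0, 0, 0, 0.045, 60],
    [0, 0, 0, 0, 0, 0.09, 60],
    [0, 0, 0, 0, -0.03, 0.12, 60]
  ]
}}

```text
time: 11.6
tool_pos: [0.4996, 0.3551, 0.1673]
ee_rot: [3.137, -0.004, 1.575]
wrist_force: [0.6, -0.5, 0.7]
width: 0.0562
finger_force: 0.0
```

Emit:
{"method": "apply_moves", "body": {
  "commands": [
    [0, 0, 0, -0.01, -0.045, 0, 60],
    [0, 0, 0, -0.02, -0.09, 0, 60],
    [0, 0, 0, -0.03, -0.135, 0, 60],
    [0, 0, 0, -0.04, -0.18, 0, 60],
    [0, 0, 0, -0.049, -0.225, 0, 60]
  ]
}}

```text
time: 12.1
tool_pos: [0.4494, 0.1259, 0.1641]
ee_rot: [3.14, 0.0, 1.572]
wrist_force: [0.2, -1.5, 0.4]
width: 0.0562
finger_force: 0.0
```

Run:
```python
from h import *
cams={n:cam(n) for n in("top","scene")}
for n in cams:
    c=cams[n]; pt(n,c,"tray",0,1); pt(n,c,"cap58_c",.035,2)
for q,d,x0 in(("can58_c",.058,(.447,-.024)),("can50_c",.05,(.448,-.199)),("can34_c",.034,(.46,-.32))): findcan(cams,d,x0,q)
t=cams["top"][0]["pixels"][:,:,::-1];s=cams["scene"][0]["pixels"][:,:,::-1]
r=lambda a,k:cv2.resize(a,None,fx=k,fy=k,interpolation=cv2.INTER_CUBIC)
cv2.imwrite("pics/e.png",np.vstack([r(t[150:260,120:460],2.35),r(s[120:270,170:450],2.853)])[:,:799])
print(get_obs()["tool_pos"])
```

```text
top tray 0.91 [170.7 208.3] [0.497  0.3785 0.    ]
top cap58_c 0.72 [168.4 203.4] [0.5041 0.374  0.035 ]
scene tray 0.57 [386.  157.1] [0.4956 0.3775 0.    ]
scene cap58_c 0.51 [387.8 146. ] [0.4896 0.3916 0.035 ]
can58_c [ 0.452 -0.028] res [ 0.03  0.02  0.05 -0.03] area [[431. 437.]
 [607. 575.]]
can50_c scene none
can50_c [ 0.4468 -0.1995] res [ 0.01 -0.  ] area [[344. 330.]]
can34_c [ 0.4602 -0.3164] res [ 0.17 -0.44 -0.18 -0.49] area [[207. 198.]
 [494. 453.]]
[0.45005533 0.12818971 0.16331145]
```

View pics/e.png

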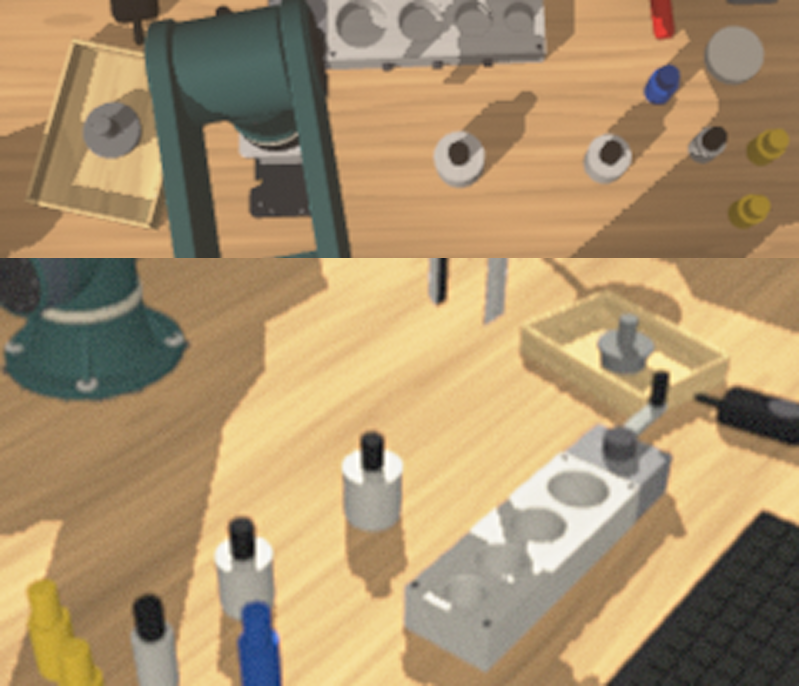

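Crop: the plug stands in the tray at (168,203), the handle is in bypass, and all three cans are where I measured them. Now can58.

Emit:
{"method": "apply_moves", "body": {
  "commands": [
    [0, 0, 0, 0.002, -0.045, 0, 60],
    [0, 0, 0, 0.002, -0.09, 0, 60],
    [0, 0, 0, 0.002, -0.135, 0, 60],
    [0, 0, 0, 0.002, -0.155, -0.03, 60],
    [0, 0, 0, 0.002, -0.155, -0.05, 60]
  ]
}}

```text
time: 13.2
tool_pos: [0.4521, -0.03, 0.1126]
ee_rot: [3.142, 0.001, 1.567]
wrist_force: [-0.3, 0.8, 0.2]
width: 0.0562
finger_force: 0.0
```

Emit:
{"method": "apply_moves", "body": {
  "commands": [
    [0, 0, 0, 0, 0, -0.03, 60],
    [0, 0, 0, 0, 0, -0.049, 60],
    [0, 0, 0, 0, 0, -0.049, 60],
    [0, 0, 0, 0, 0, -0.049, 0],
    [0, 0, 0, 0, 0, -0.049, 0]
  ]
}}

```text
time: 13.7
tool_pos: [0.4528, -0.0275, 0.0657]
ee_rot: [3.14, 0.0, 1.571]
wrist_force: [-0.2, 0.6, 0.4]
width: 0.0437
finger_force: 0.0
```

Emit:
{"method": "apply_moves", "body": {
  "commands": [
    [0, 0, 0, 0, 0, 0, 0],
    [0, 0, 0, 0, 0, 0, 0],
    [0, 0, 0, 0, 0, 0, 0],
    [0, 0, 0, 0, 0, 0, 0],
    [0, 0, 0, 0, 0, 0, 0]
  ]
}}

```text
time: 14.2
tool_pos: [0.4521, -0.0277, 0.0651]
ee_rot: [3.141, 0.0, 1.571]
wrist_force: [-1.6, 0.3, 3.3]
width: 0.0235
finger_force: 30.0
```

Emit:
{"method": "apply_moves", "body": {
  "commands": [
    [0, 0, 0, 0, 0, 0.04, 0],
    [0, 0, 0, 0, 0, 0.08, 0],
    [0, 0, 0, 0.03, 0.02, 0.08, 0],
    [0, 0, 0, 0.07, 0.045, 0.08, 0],
    [0, 0, 0, 0.11, 0.07, 0.08, 0]
  ]
}}

```text
time: 14.7
tool_pos: [0.5626, 0.043, 0.1433]
ee_rot: [-3.14, 0.0, 1.57]
wrist_force: [0.7, -0.6, -3.7]
width: 0.0233
finger_force: 29.9
```

Emit:
{"method": "apply_moves", "body": {
  "commands": [
    [0, 0, 0, 0.04, 0.03, 0, 0],
    [0, 0, 0, 0.055, 0.04, -0.01, 0],
    [0, 0, 0, 0.055, 0.04, -0.02, 0],
    [0, 0, 0, 0.055, 0.04, -0.02, 0],
    [0, 0, 0, 0.055, 0.04, -0.02, 0]
  ]
}}

```text
time: 15.2
tool_pos: [0.6154, 0.0816, 0.1229]
ee_rot: [-3.138, 0.001, 1.57]
wrist_force: [-0.1, -0.3, -4.0]
width: 0.0233
finger_force: 30.0
```

```bash
cat >> h.py <<'E'
def held(q,d,lift,x0):
    c=cam("scene"); parts=[(r,a+lift,b+lift) for r,a,b in [(d/2,.003,.06)]]
    u=proj(c,[x0[0],x0[1],.03+lift])[0]
    for l in masks_of("scene",q)[:3]:
        print(round(l["score"],2),np.round(l["extent"]),np.round(cen(l["mask"])))
    m=sil(c,x0[0],x0[1],parts); v,w=np.nonzero(m); print("model ext",w.min()/4,v.min()/4,w.max()/4,v.max()/4)
    return c
E
python3 - <<'E'
from h import *
p=get_obs()["tool_pos"]; print(p)
c=held("can58_c",.058,p[2]-.065,p[:2])
s=c[0]["pixels"][:,:,::-1].copy()
k=6;x0,y0=330,140
im=cv2.resize(s[y0:y0+100,x0:x0+110],None,fx=k,fy=k,interpolation=cv2.INTER_CUBIC)
L=p[2]-.065
for R,z,xy in((.029,.06+L,p[:2]),(.029,.003+L,p[:2]),(.03,.048,(.617,.0825)),(.026,.048,(.617,.0125)),(.018,.048,(.617,-.1035))):
    q=proj(c,ring(*xy,R,z)); q=((q-[x0,y0]+.5)*k-.5).astype(int); cv2.polylines(im,[q],True,(0,0,255),1)
cv2.imwrite("pics/f.png",im)
E
```

```text
[0.6154498  0.08160557 0.12289716]
0.85 [364. 166. 382. 204.] [373. 187.]
model ext 361.5 173.75 385.25 203.5
```

View pics/f.png

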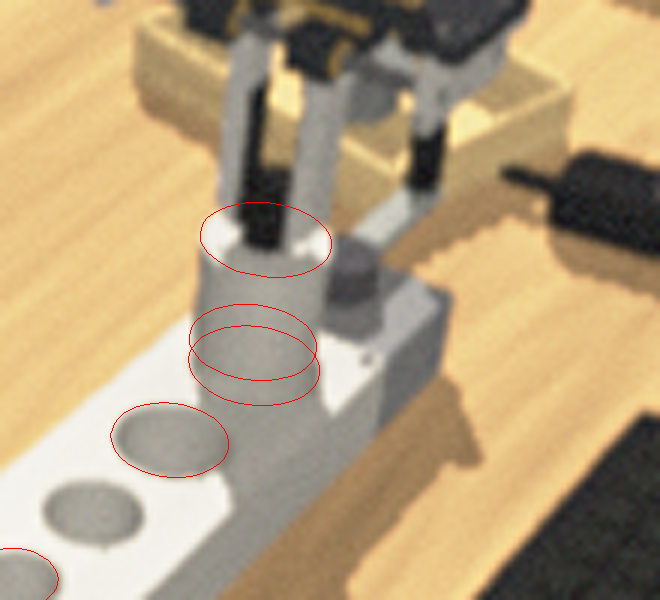

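Crop: the overlaid rings for the held can and the sockets agree with the picture within about 0.6 px, with the same offset on both, so alignment is good. Lowering gently.

Emit:
{"method": "apply_moves", "body": {
  "commands": [
    [0, 0, 0, 0.0012, 0.0007, -0.004, 0],
    [0, 0, 0, 0.0012, 0.0007, -0.008, 0],
    [0, 0, 0, 0.0012, 0.0007, -0.011, 0],
    [0, 0, 0, 0.0012, 0.0007, -0.014, 0],
    [0, 0, 0, 0.0012, 0.0007, -0.016, 0]
  ]
}}

```text
time: 15.8
tool_pos: [0.618, 0.083, 0.108]
ee_rot: [-3.141, 0.0, 1.571]
wrist_force: [0.4, -1.0, -4.4]
width: 0.0234
finger_force: 30.0
```

Emit:
{"method": "apply_moves", "body": {
  "commands": [
    [0, 0, 0, 0, 0, -0.008, 0],
    [0, 0, 0, 0, 0, -0.016, 0],
    [0, 0, 0, 0, 0, -0.024, 0],
    [0, 0, 0, 0, 0, -0.03, 0],
    [0, 0, 0, 0, 0, -0.034, 0]
  ]
}}

```text
time: 16.3
tool_pos: [0.6183, 0.0829, 0.0736]
ee_rot: [-3.141, 0.0, 1.571]
wrist_force: [-0.2, -0.8, 5.0]
width: 0.0234
finger_force: 30.0
```

Emit:
{"method": "apply_moves", "body": {
  "commands": [
    [0, 0, 0, 0, 0, -0.001, 0],
    [0, 0, 0, 0, 0, -0.001, 0],
    [0, 0, 0, 0, 0, -0.001, 60],
    [0, 0, 0, 0, 0, -0.001, 60],
    [0, 0, 0, 0, 0, -0.001, 60]
  ]
}}

```text
time: 16.8
tool_pos: [0.6191, 0.0831, 0.0748]
ee_rot: [3.139, -0.0, 1.571]
wrist_force: [0.4, 0.6, 0.3]
width: 0.0439
finger_force: 0.0
```

Emit:
{"method": "apply_moves", "body": {
  "commands": [
    [0, 0, 0, 0, 0, 0, 60],
    [0, 0, 0, 0, 0, 0.045, 60],
    [0, 0, 0, 0, 0, 0.09, 60],
    [0, 0, 0, -0.025, -0.042, 0.09, 60],
    [0, 0, 0, -0.05, -0.082, 0.09, 60]
  ]
}}

```text
time: 17.3
tool_pos: [0.5695, 0.0006, 0.1665]
ee_rot: [3.135, 0.001, 1.573]
wrist_force: [0.5, -0.3, -0.7]
width: 0.0567
finger_force: 0.0
```

Emit:
{"method": "apply_moves", "body": {
  "commands": [
    [0, 0, 0, -0.024, -0.04, 0, 60],
    [0, 0, 0, -0.048, -0.08, 0, 60],
    [0, 0, 0, -0.072, -0.12, 0, 60],
    [0, 0, 0, -0.085, -0.14, 0, 60],
    [0, 0, 0, -0.085, -0.14, 0, 60]
  ]
}}

```text
time: 17.8
tool_pos: [0.482, -0.1414, 0.1641]
ee_rot: [3.141, 0.001, 1.566]
wrist_force: [0.7, 0.3, 0.0]
width: 0.0562
finger_force: 0.0
```

Run:
```python
from h import *
cams={n:cam(n) for n in("top","scene")}
for q,d,x0 in(("can58_c",.058,(.617,.083)),("can50_c",.05,(.446,-.199)),("can34_c",.034,(.46,-.32))):
    for n in cams: pt(n,cams[n],q,.047,3)
    try: findcan(cams,d,x0,q)
    except Exception as e: print(e)
print(get_obs()["tool_pos"])
```

```text
top can58_c 0.63 [274.3 155.4] [0.6282 0.0811 0.047 ]
can58_c [0.6162 0.0912] res [-2.43  2.6   0.19  5.67] area [[458. 399.]
 [616. 391.]]
top can50_c 0.48 [376.3 213.3] [ 0.4564 -0.1929  0.047 ]
scene can50_c 0.78 [252.9 228.4] [ 0.4462 -0.2059  0.047 ]
can50_c top none
can50_c [ 0.4424 -0.1944] res [ 0.   -0.01] area [[614. 538.]]
top can34_c 0.79 [445.4 211.1] [ 0.4564 -0.3799  0.047 ]
top can34_c 0.58 [402.5 184.8] [ 0.533  -0.2689  0.047 ]
top can34_c 0.51 [437.2 243.6] [ 0.3694 -0.3505  0.047 ]
scene can34_c 0.81 [202.7 267.2] [ 0.4526 -0.3706  0.047 ]
scene can34_c 0.69 [261.3 259. ] [ 0.5366 -0.2694  0.047 ]
scene can34_c 0.65 [188.  249.3] [ 0.3812 -0.355   0.047 ]
can34_c [ 0.4585 -0.3136] res [ 0.12 -0.12 -0.01 -0.21] area [[207. 154.]
 [490. 480.]]
[ 0.4833225  -0.13876559  0.1634775 ]
```

Emit:
{"method": "apply_moves", "body": {
  "commands": [
    [0, 0, 0, -0.02, -0.03, 0, 60],
    [0, 0, 0, -0.037, -0.058, 0, 60],
    [0, 0, 0, -0.037, -0.058, -0.03, 60],
    [0, 0, 0, -0.037, -0.058, -0.06, 60],
    [0, 0, 0, -0.037, -0.058, -0.085, 60]
  ]
}}

```text
time: 19.0
tool_pos: [0.4457, -0.1972, 0.0772]
ee_rot: [-3.141, -0.0, 1.57]
wrist_force: [-0.2, 0.4, 0.2]
width: 0.0564
finger_force: 0.0
```

Emit:
{"method": "apply_moves", "body": {
  "commands": [
    [0, 0, 0, 0, 0, -0.014, 60],
    [0, 0, 0, 0, 0, -0.014, 60],
    [0, 0, 0, 0, 0, -0.014, 0],
    [0, 0, 0, 0, 0, -0.014, 0],
    [0, 0, 0, 0, 0, -0.014, 0]
  ]
}}

```text
time: 19.5
tool_pos: [0.4473, -0.1975, 0.0661]
ee_rot: [3.139, 0.002, 1.571]
wrist_force: [-0.1, -0.6, 0.0]
width: 0.0359
finger_force: 0.0
```

Emit:
{"method": "apply_moves", "body": {
  "commands": [
    [0, 0, 0, 0, 0, 0, 0],
    [0, 0, 0, 0, 0, 0, 0],
    [0, 0, 0, 0, 0, 0, 0],
    [0, 0, 0, 0, 0, 0, 0],
    [0, 0, 0, 0, 0, 0, 0]
  ]
}}

```text
time: 20.0
tool_pos: [0.4469, -0.1972, 0.0653]
ee_rot: [3.14, 0.001, 1.571]
wrist_force: [0.2, 0.4, 4.2]
width: 0.0235
finger_force: 30.0
```

Emit:
{"method": "apply_moves", "body": {
  "commands": [
    [0, 0, 0, 0, 0, 0.04, 0],
    [0, 0, 0, 0, 0, 0.08, 0],
    [0, 0, 0, 0.03, 0.03, 0.08, 0],
    [0, 0, 0, 0.06, 0.065, 0.08, 0],
    [0, 0, 0, 0.09, 0.1, 0.08, 0]
  ]
}}

```text
time: 20.5
tool_pos: [0.5361, -0.096, 0.1433]
ee_rot: [-3.139, -0.0, 1.569]
wrist_force: [-0.7, -1.2, -2.7]
width: 0.0236
finger_force: 30.0
```

Emit:
{"method": "apply_moves", "body": {
  "commands": [
    [0, 0, 0, 0.03, 0.035, 0, 0],
    [0, 0, 0, 0.06, 0.075, 0, 0],
    [0, 0, 0, 0.08, 0.11, -0.01, 0],
    [0, 0, 0, 0.08, 0.11, -0.02, 0],
    [0, 0, 0, 0.08, 0.11, -0.02, 0]
  ]
}}

```text
time: 21.0
tool_pos: [0.6138, 0.0138, 0.1201]
ee_rot: [-3.133, 0.0, 1.573]
wrist_force: [-0.5, -0.2, -3.0]
width: 0.0237
finger_force: 30.0
```

Run:
```python
from h import *
p=get_obs()["tool_pos"]; print(p)
c=cam("scene")
s=c[0]["pixels"][:,:,::-1].copy()
k=6;x0,y0=310,150
im=cv2.resize(s[y0:y0+100,x0:x0+110],None,fx=k,fy=k,interpolation=cv2.INTER_CUBIC)
L=p[2]-.065
for R,z,xy in((.025,.06+L,p[:2]),(.025,.003+L,p[:2]),(.026,.048,(.6175,.0125)),(.022,.048,(.6175,-.0495)),(.018,.048,(.6175,-.1035)),(.029,.068,(.6175,.0825))):
    q=proj(c,ring(*xy,R,z)); q=((q-[x0,y0]+.5)*k-.5).astype(int); cv2.polylines(im,[q],True,(0,0,255),1)
cv2.imwrite("pics/g.png",im)
```

```text
[0.61384974 0.01380804 0.12007307]
```

View pics/g.png

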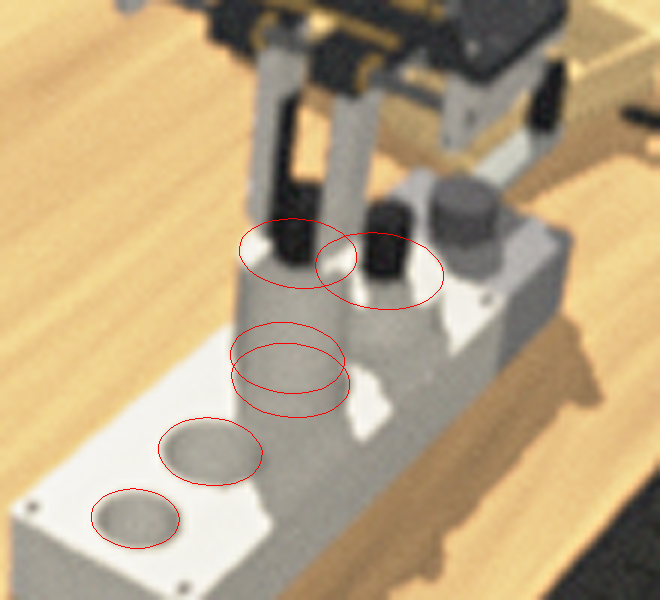

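Crop: the sockets and the seated can58 match the model rings within about 0.5 px. Can50 is over its socket, so I'll lower it.

Emit:
{"method": "apply_moves", "body": {
  "commands": [
    [0, 0, 0, 0.0005, 0, -0.004, 0],
    [0, 0, 0, 0.0005, 0, -0.007, 0],
    [0, 0, 0, 0.0005, 0, -0.01, 0],
    [0, 0, 0, 0.0005, 0, -0.013, 0],
    [0, 0, 0, 0.0005, 0, -0.016, 0]
  ]
}}

```text
time: 21.55
tool_pos: [0.6167, 0.0127, 0.1085]
ee_rot: [3.141, -0.0, 1.57]
wrist_force: [0.1, -0.0, -2.9]
width: 0.0233
finger_force: 30.0
```

Emit:
{"method": "apply_moves", "body": {
  "commands": [
    [0, 0, 0, 0.0005, 0, -0.004, 0],
    [0, 0, 0, 0.0005, 0, -0.01, 0],
    [0, 0, 0, 0.0005, 0, -0.018, 0],
    [0, 0, 0, 0.0005, 0, -0.026, 0],
    [0, 0, 0, 0.0005, 0, -0.034, 0]
  ]
}}

```text
time: 22.05
tool_pos: [0.6171, 0.0133, 0.0735]
ee_rot: [-3.141, -0.0, 1.571]
wrist_force: [1.0, 1.6, 7.3]
width: 0.0234
finger_force: 30.0
```

Emit:
{"method": "apply_moves", "body": {
  "commands": [
    [0, 0, 0, 0, 0, -0.001, 0],
    [0, 0, 0, 0, 0, -0.001, 0],
    [0, 0, 0, 0, 0, -0.001, 0],
    [0, 0, 0, 0, 0, -0.001, 0],
    [0, 0, 0, 0, 0, -0.001, 0]
  ]
}}

```text
time: 22.55
tool_pos: [0.6171, 0.0131, 0.0734]
ee_rot: [-3.141, -0.0, 1.571]
wrist_force: [-0.2, 1.1, -2.6]
width: 0.0236
finger_force: 30.0
```

Emit:
{"method": "apply_moves", "body": {
  "commands": [
    [0, 0, 0, 0, 0, 0, 60],
    [0, 0, 0, 0, 0, 0, 60],
    [0, 0, 0, 0, 0, 0, 60],
    [0, 0, 0, 0, 0, 0.045, 60],
    [0, 0, 0, 0, 0, 0.09, 60]
  ]
}}

```text
time: 23.05
tool_pos: [0.6159, 0.013, 0.1627]
ee_rot: [-3.137, -0.0, 1.571]
wrist_force: [1.9, -0.4, 1.1]
width: 0.0561
finger_force: 0.0
```

Emit:
{"method": "apply_moves", "body": {
  "commands": [
    [0, 0, 0, -0.02, -0.044, 0, 60],
    [0, 0, 0, -0.04, -0.088, 0, 60],
    [0, 0, 0, -0.06, -0.132, 0, 60],
    [0, 0, 0, -0.08, -0.176, 0, 60],
    [0, 0, 0, -0.1, -0.22, 0, 60]
  ]
}}

```text
time: 23.55
tool_pos: [0.5164, -0.2086, 0.1643]
ee_rot: [3.14, 0.001, 1.571]
wrist_force: [0.9, 0.4, -0.3]
width: 0.0561
finger_force: 0.0
```

Run:
```python
from h import *
cams={n:cam(n) for n in("top","scene")}
try: findcan(cams,.034,(.46,-.318),"can34_c")
except Exception as e: print(e)
print(get_obs()["tool_pos"],get_obs()["wrist_force"])
c=cams["scene"];k=6;x0,y0=180,200
im=cv2.resize(c[0]["pixels"][y0:y0+95,x0:x0+110,::-1].copy(),None,fx=k,fy=k,interpolation=cv2.INTER_CUBIC)
for R,z in((.017,.06),(.017,.003),(.012,.094)):
    q=proj(c,ring(.4595,-.3155,R,z)); q=((q-[x0,y0]+.5)*k-.5).astype(int); cv2.polylines(im,[q],True,(0,0,255),1)
cv2.imwrite("pics/h.png",im)
```

```text
can34_c [ 0.4591 -0.3148] res [0.11 0.17 0.15 0.07] area [[208. 186.]
 [493. 428.]]
[ 0.51692915 -0.20793361  0.16403935] [ 0.75403068 -0.26585324 -0.22702424]
```

View pics/h.png

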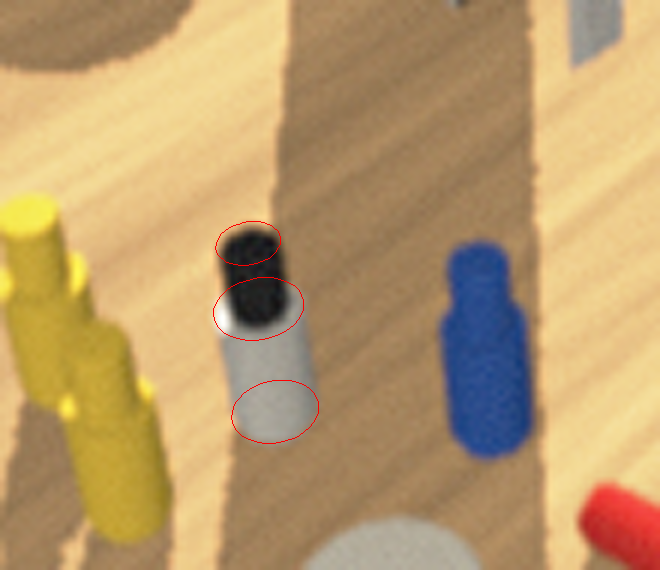

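Crop: aluminium can34 is centred near (223,255), with the model rings within about 0.7 px. The yellow cans (at (188,249) and (200,267)) and the blue one (261,259) are well clear of the fingers.

Emit:
{"method": "apply_moves", "body": {
  "commands": [
    [0, 0, 0, -0.02, -0.04, 0, 60],
    [0, 0, 0, -0.04, -0.08, 0, 60],
    [0, 0, 0, -0.0575, -0.107, 0, 60],
    [0, 0, 0, -0.0575, -0.107, -0.03, 60],
    [0, 0, 0, -0.0575, -0.107, -0.07, 60]
  ]
}}

```text
time: 24.25
tool_pos: [0.4622, -0.3151, 0.096]
ee_rot: [3.135, 0.005, 1.571]
wrist_force: [0.3, -0.2, 0.3]
width: 0.0564
finger_force: 0.0
```

Emit:
{"method": "apply_moves", "body": {
  "commands": [
    [0, 0, 0, 0, 0, -0.028, 60],
    [0, 0, 0, 0, 0, -0.028, 60],
    [0, 0, 0, 0, 0, -0.028, 60],
    [0, 0, 0, 0, 0, -0.028, 0],
    [0, 0, 0, 0, 0, -0.028, 0]
  ]
}}

```text
time: 24.75
tool_pos: [0.4613, -0.3146, 0.0681]
ee_rot: [3.138, 0.003, 1.572]
wrist_force: [0.0, 0.1, 0.8]
width: 0.0439
finger_force: 0.0
```

Emit:
{"method": "apply_moves", "body": {
  "commands": [
    [0, 0, 0, 0, 0, 0, 0],
    [0, 0, 0, 0, 0, 0, 0],
    [0, 0, 0, 0, 0, 0, 0],
    [0, 0, 0, 0, 0, 0, 0],
    [0, 0, 0, 0, 0, 0, 0]
  ]
}}

```text
time: 25.25
tool_pos: [0.4599, -0.3143, 0.0662]
ee_rot: [3.141, 0.001, 1.571]
wrist_force: [-0.9, 0.4, 3.3]
width: 0.0233
finger_force: 30.0
```

Emit:
{"method": "apply_moves", "body": {
  "commands": [
    [0, 0, 0, 0, 0, 0.045, 0],
    [0, 0, 0, 0, 0, 0.08, 0],
    [0, 0, 0, 0, 0.045, 0.08, 0],
    [0, 0, 0, 0, 0.09, 0.08, 0],
    [0, 0, 0, 0, 0.135, 0.08, 0]
  ]
}}

```text
time: 25.75
tool_pos: [0.4591, -0.1775, 0.1446]
ee_rot: [-3.141, -0.001, 1.569]
wrist_force: [0.9, 0.3, -1.7]
width: 0.0235
finger_force: 30.0
```

Emit:
{"method": "apply_moves", "body": {
  "commands": [
    [0, 0, 0, 0.035, 0.025, 0, 0],
    [0, 0, 0, 0.075, 0.05, 0, 0],
    [0, 0, 0, 0.115, 0.075, 0, 0],
    [0, 0, 0, 0.155, 0.076, 0, 0],
    [0, 0, 0, 0.157, 0.076, -0.018, 0]
  ]
}}

```text
time: 26.25
tool_pos: [0.6217, -0.1017, 0.1276]
ee_rot: [3.136, 0.001, 1.574]
wrist_force: [-0.4, 0.2, -1.6]
width: 0.0233
finger_force: 30.0
```

Run:
```python
from h import *
p=get_obs()["tool_pos"]; print(p)
c=cam("scene")
k=6;x0,y0=290,160
im=cv2.resize(c[0]["pixels"][y0:y0+98,x0:x0+120,::-1].copy(),None,fx=k,fy=k,interpolation=cv2.INTER_CUBIC)
L=p[2]-.066
for R,z,xy in((.017,.06+L,p[:2]),(.017,.003+L,p[:2]),(.018,.048,(.6172,-.1035)),(.022,.048,(.6172,-.0495)),(.025,.068,(.6172,.0125)),(.029,.068,(.6172,.0825))):
    q=proj(c,ring(*xy,R,z)); q=((q-[x0,y0]+.5)*k-.5).astype(int); cv2.polylines(im,[q],True,(0,0,255),1)
cv2.imwrite("pics/i.png",im)
```

```text
[ 0.62173711 -0.10174963  0.12757786]
```

View pics/i.png

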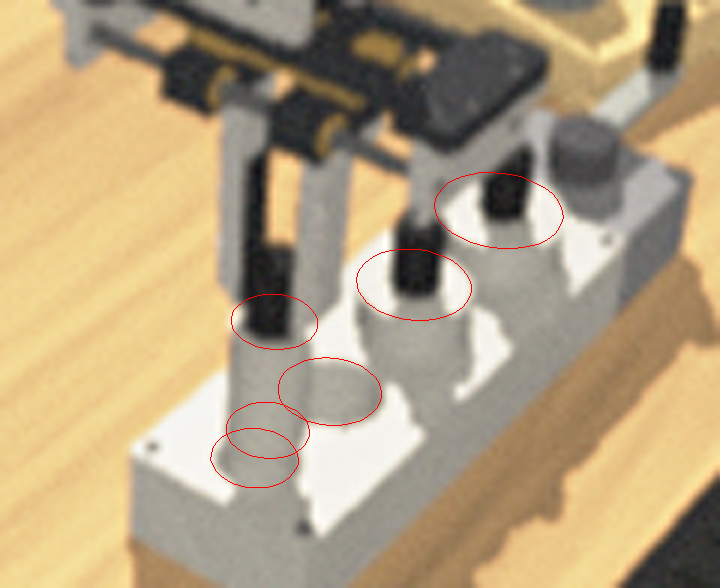

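Crop: can50 and can58 are seated at the right height, and can34 is just above its hole. I'll let the arm settle before lowering.

Emit:
{"method": "apply_moves", "body": {
  "commands": [
    [0, 0, 0, 0, -0.001, -0.004, 0],
    [0, 0, 0, 0, -0.001, -0.006, 0],
    [0, 0, 0, 0, -0.001, -0.006, 0],
    [0, 0, 0, 0, -0.001, -0.006, 0],
    [0, 0, 0, 0, -0.001, -0.006, 0]
  ]
}}

```text
time: 26.8
tool_pos: [0.6167, -0.1043, 0.1226]
ee_rot: [3.14, 0.0, 1.57]
wrist_force: [-0.2, 0.6, -2.5]
width: 0.0233
finger_force: 30.0
```

Emit:
{"method": "apply_moves", "body": {
  "commands": [
    [0, 0, 0, 0.0005, 0.0006, -0.004, 0],
    [0, 0, 0, 0.0005, 0.0006, -0.007, 0],
    [0, 0, 0, 0.0005, 0.0006, -0.009, 0],
    [0, 0, 0, 0.0005, 0.0006, -0.012, 0],
    [0, 0, 0, 0.0005, 0.0006, -0.014, 0]
  ]
}}

```text
time: 27.3
tool_pos: [0.618, -0.1022, 0.1083]
ee_rot: [3.139, -0.002, 1.571]
wrist_force: [0.1, 3.2, 3.9]
width: 0.0232
finger_force: 30.0
```

Emit:
{"method": "apply_moves", "body": {
  "commands": [
    [0, 0, 0, 0, 0.0012, -0.001, 0],
    [0, 0, 0, 0, 0.0012, -0.003, 0],
    [0, 0, 0, 0, 0.0012, -0.006, 0],
    [0, 0, 0, 0, 0.0012, -0.009, 0],
    [0, 0, 0, 0, 0.0012, -0.012, 0]
  ]
}}

```text
time: 27.8
tool_pos: [0.6177, -0.1015, 0.095]
ee_rot: [3.141, -0.001, 1.571]
wrist_force: [1.6, 4.1, 0.5]
width: 0.0234
finger_force: 30.0
```

Going in. It presses a little towards +y, so I'll ease that way and continue.

Emit:
{"method": "apply_moves", "body": {
  "commands": [
    [0, 0, 0, 0.0003, 0.0006, -0.004, 0],
    [0, 0, 0, 0.0003, 0.0006, -0.009, 0],
    [0, 0, 0, 0.0003, 0.0006, -0.014, 0],
    [0, 0, 0, 0.0003, 0.0006, -0.019, 0],
    [0, 0, 0, 0.0003, 0.0006, -0.022, 0]
  ]
}}

```text
time: 28.3
tool_pos: [0.6178, -0.1017, 0.0742]
ee_rot: [3.141, 0.0, 1.571]
wrist_force: [-1.2, 4.3, 12.2]
width: 0.0232
finger_force: 30.0
```

Emit:
{"method": "apply_moves", "body": {
  "commands": [
    [0, 0, 0, 0, 0, -0.001, 0],
    [0, 0, 0, 0, 0, -0.001, 0],
    [0, 0, 0, 0, 0, -0.001, 0],
    [0, 0, 0, 0, 0, -0.001, 60],
    [0, 0, 0, 0, 0, -0.001, 60]
  ]
}}

```text
time: 28.8
tool_pos: [0.6164, -0.1031, 0.0717]
ee_rot: [-3.139, 0.003, 1.57]
wrist_force: [-0.6, 0.2, -0.0]
width: 0.0363
finger_force: 0.0
```

Emit:
{"method": "apply_moves", "body": {
  "commands": [
    [0, 0, 0, 0, 0, 0, 60],
    [0, 0, 0, 0, 0, 0, 60],
    [0, 0, 0, 0, 0, 0.045, 60],
    [0, 0, 0, 0, 0, 0.09, 60],
    [0, 0, 0, 0, 0.045, 0.093, 60]
  ]
}}

```text
time: 29.3
tool_pos: [0.621, -0.0618, 0.1731]
ee_rot: [3.129, 0.006, 1.563]
wrist_force: [0.7, 0.8, 0.2]
width: 0.0564
finger_force: 0.0
```

Emit:
{"method": "apply_moves", "body": {
  "commands": [
    [0, 0, 0, 0, 0.05, 0, 60],
    [0, 0, 0, 0, 0.1, 0, 60],
    [0, 0, 0, 0, 0.15, 0, 60],
    [0, 0, 0, 0, 0.2, 0, 60],
    [0, 0, 0, 0, 0.25, 0, 60]
  ]
}}

```text
time: 29.8
tool_pos: [0.6172, 0.1949, 0.1652]
ee_rot: [-3.141, 0.001, 1.57]
wrist_force: [0.4, -0.1, -0.3]
width: 0.0563
finger_force: 0.0
```

Emit:
{"method": "apply_moves", "body": {
  "commands": [
    [0, 0, 0, 0, 0.039, 0, 60],
    [0, 0, 0, 0, 0.039, -0.01, 60],
    [0, 0, 0, 0, 0.039, -0.04, 60],
    [0, 0, 0, 0, 0.039, -0.045, 60],
    [0, 0, 0, 0, 0.039, -0.045, 60]
  ]
}}

```text
time: 30.3
tool_pos: [0.6164, 0.231, 0.1182]
ee_rot: [-3.137, 0.002, 1.57]
wrist_force: [0.0, -0.4, -0.4]
width: 0.0563
finger_force: 0.0
```

Run:
```python
from h import *
p=get_obs()["tool_pos"]; print(p)
c=cam("scene"); d=cam("top")
k=5;x0,y0=310,120
im=cv2.resize(c[0]["pixels"][y0:y0+120,x0:x0+130,::-1].copy(),None,fx=k,fy=k,interpolation=cv2.INTER_CUBIC)
for R,z,xy in((.017,.068,(.6172,-.1025)),(.025,.068,(.6172,.0125)),(.029,.068,(.6172,.0825)),(.009,.106,(.617,.233)),(.009,.07,(.617,.233))):
    q=proj(c,ring(*xy,R,z)); q=((q-[x0,y0]+.5)*k-.5).astype(int); cv2.polylines(im,[q],True,(0,0,255),1)
cv2.imwrite("pics/j.png",im)
pt("scene",c,"handle_knob",.087)
```

```text
[0.61641327 0.23102368 0.11820844]
scene handle_knob 0.73 [398.1 164.3] [0.608  0.2349 0.087 ]
scene handle_knob 0.18 [355.9 207.7] [ 0.6257 -0.0155  0.087 ]
```

View pics/j.png

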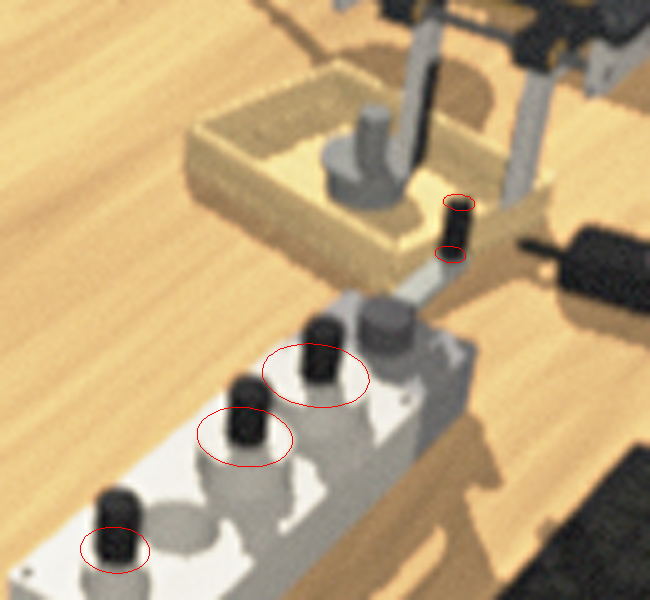

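Crop: all three cans are home, the plug is in the tray, and the handle grip sits between the fingers. Gripping to turn it back.

Emit:
{"method": "apply_moves", "body": {
  "commands": [
    [0, 0, 0, 0, 0.001, -0.03, 60],
    [0, 0, 0, 0, 0.001, -0.044, 60],
    [0, 0, 0, 0, 0.001, -0.044, 60],
    [0, 0, 0, 0, 0.001, -0.044, 0],
    [0, 0, 0, 0, 0.001, -0.044, 0]
  ]
}}

```text
time: 30.95
tool_pos: [0.6184, 0.2336, 0.0782]
ee_rot: [3.139, -0.001, 1.571]
wrist_force: [-0.6, 1.2, 0.0]
width: 0.0437
finger_force: 0.0
```

Emit:
{"method": "apply_moves", "body": {
  "commands": [
    [0, 0, 0, 0, 0, 0, 0],
    [0, 0, 0, 0, 0, 0, 0],
    [0, 0, 0, 0, 0, 0, 0],
    [0, 0, 0, 0, 0, 0, 0],
    [0, 0, 0, 0, 0, 0, 0]
  ]
}}

```text
time: 31.45
tool_pos: [0.6166, 0.2336, 0.077]
ee_rot: [-3.14, -0.0, 1.571]
wrist_force: [-4.4, 0.4, 4.4]
width: 0.0172
finger_force: 30.0
```

Emit:
{"method": "apply_moves", "body": {
  "commands": [
    [0, 0, 0.14, -0.0105, -0.0007, 0, 0],
    [0, 0, 0.28, -0.0207, -0.0029, 0, 0],
    [0, 0, 0.42, -0.0306, -0.0065, 0, 0],
    [0, 0, 0.56, -0.0398, -0.0114, 0, 0],
    [0, 0, 0.7, -0.0483, -0.0176, 0, 0]
  ]
}}

```text
time: 31.95
tool_pos: [0.5693, 0.2165, 0.077]
ee_rot: [3.139, -0.0, 2.277]
wrist_force: [-0.0, 1.1, 2.7]
width: 0.0176
finger_force: 30.0
```

Emit:
{"method": "apply_moves", "body": {
  "commands": [
    [0, 0, 0.14, -0.0075, -0.0073, 0, 0],
    [0, 0, 0.28, -0.014, -0.0156, 0, 0],
    [0, 0, 0.42, -0.0192, -0.0247, 0, 0],
    [0, 0, 0.56, -0.0231, -0.0345, 0, 0],
    [0, 0, 0.7, -0.0256, -0.0447, 0, 0]
  ]
}}

```text
time: 32.45
tool_pos: [0.543, 0.1715, 0.077]
ee_rot: [3.14, -0.0, 2.977]
wrist_force: [-2.5, 0.8, 2.6]
width: 0.0175
finger_force: 30.0
```

Emit:
{"method": "apply_moves", "body": {
  "commands": [
    [0, 0, 0.14, -0.0011, -0.0104, 0, 0],
    [0, 0, 0.171, -0.0011, -0.0127, 0, 0],
    [0, 0, 0.171, -0.0011, -0.015, 0, 0],
    [0, 0, 0.171, -0.001, -0.0165, 0, 0],
    [0, 0, 0.171, -0.001, -0.0165, 0, 0]
  ]
}}

```text
time: 32.95
tool_pos: [0.5419, 0.1579, 0.077]
ee_rot: [3.135, -0.001, -3.141]
wrist_force: [-4.7, 8.3, 3.9]
width: 0.0174
finger_force: 30.0
```

Emit:
{"method": "apply_moves", "body": {
  "commands": [
    [0, 0, 0, 0, -0.002, 0, 0],
    [0, 0, 0, 0, -0.003, 0, 0],
    [0, 0, 0, 0, -0.003, 0, 0],
    [0, 0, 0, 0, -0.003, 0, 0],
    [0, 0, 0, 0, -0.003, 0, 0]
  ]
}}

```text
time: 33.45
tool_pos: [0.5419, 0.1578, 0.077]
ee_rot: [3.131, -0.0, -3.139]
wrist_force: [-3.9, 14.0, 2.2]
width: 0.0174
finger_force: 30.1
```

At the stop (14 N, no further movement). Back the load off, release and lift away.

Emit:
{"method": "apply_moves", "body": {
  "commands": [
    [0, 0, 0, 0, 0.004, 0, 0],
    [0, 0, 0, 0, 0.004, 0, 50],
    [0, 0, 0, 0, 0.004, 0, 50],
    [0, 0, 0, 0, 0.004, 0, 50],
    [0, 0, 0, 0, 0.004, 0, 50]
  ]
}}

```text
time: 33.95
tool_pos: [0.5429, 0.1551, 0.0763]
ee_rot: [-3.141, 0.0, 3.141]
wrist_force: [0.2, -0.4, -0.9]
width: 0.0454
finger_force: 0.0
```

Emit:
{"method": "apply_moves", "body": {
  "commands": [
    [0, 0, 0, 0, 0, 0.045, 60],
    [0, 0, 0, 0, 0, 0.09, 60],
    [0, 0, 0, -0.03, 0, 0.12, 60],
    [0, 0, 0, -0.075, 0.02, 0.12, 60],
    [0, 0, 0, -0.12, 0.04, 0.12, 60]
  ]
}}

```text
time: 34.45
tool_pos: [0.4227, 0.1956, 0.198]
ee_rot: [3.14, 0.003, 3.139]
wrist_force: [-0.3, 0.8, 0.5]
width: 0.0562
finger_force: 0.0
```

Run:
```python
from h import *
c=cam("scene"); d=cam("top"); print(get_obs()["tool_pos"])
r=lambda a,k:cv2.resize(a,None,fx=k,fy=k,interpolation=cv2.INTER_CUBIC)
A=r(c[0]["pixels"][110:270,160:450,::-1],2.75)
B=r(d[0]["pixels"][130:260,120:460,::-1],2.2)
w=min(A.shape[1],B.shape[1]); im=np.vstack([A[:,:w],B[:,:w]])
cv2.imwrite("pics/k.png",im[:600]);print(im.shape)
for n,q in(("scene",c),("top",d)): pt(n,q,"handle_knob",.087,1)
```

```text
[0.41887636 0.19694903 0.1970174 ]
(726, 748, 3)
scene handle_knob 0.72 [385.2 150.4] [0.5378 0.2798 0.087 ]
top handle_knob 0.79 [243.8 184.9] [0.5371 0.1586 0.087 ]
```

View pics/k.png

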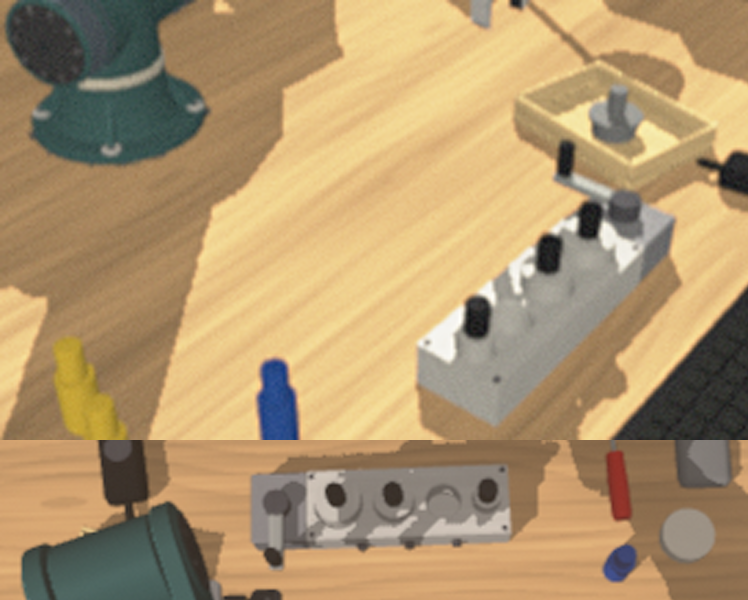

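The final picture shows the handle across the box, the three cans home in the 58, 50 and 34 sockets, and the plug in the tray. The other things are where they were, so I'm handing it in.

```bash
python3 -c "
from bench import *
print(close_job())"
```

```text
the job is handed in; nothing more can be done
None
```

The job is done and handed in: I turned the handle to bypass, put the one plug present (58 mm) in the tray, seated the 34, 50 and 58 mm cans fully home (there was no 42 mm can), and turned the handle back across the box to its stop, at about 34 s on the robot's clock.

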